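# Free the seized knob of the board holder and clamp the relay board

## Robot

A 6-joint arm with a two-finger parallel gripper is mounted at the origin on a cart in front of the work surface, level with it; the furniture and walls round the work are solid. World frame = base frame: x ahead of the robot, y to its left, z up, the work surface at z = 0. Lengths are in m, angles in rad, forces in N, time in s.
With the tool pointing down it reaches from about 0.375 to 0.975 m from the base axis. Payload 3.8 kg.
Tool frame: the origin (TCP) lies at the very end of the fingers, on their centre line; the grasp point (between the pads) lies 19 mm behind it (env.grip_point_offset is the distance from the TCP to the grasp point, in m); z points along the fingers, y is the line along which they close (so a half turn about z gives the same grasp; the last joint's range is limited). The gripper opens to 88 mm and grips with 3 to 60 N. Pads are 18 mm wide; open, the fingers measure 123 mm over their backs; the gripper's body (75 mm by 187 mm) begins 45 mm behind the grasp point.
Start: joints at [-0.037, 0.264, 1.604, -0, 1.274, -0.037], TCP at [0.675, -0, 0.239] pointing down, gripper open.
Joint ranges: [-2.63, 2.63], [-0.94, 2.18], [0.31, 2.57], [-1.31, 4.45], [0, 2.66], [-2.55, 2.55]. Speed limits (rad/s): [2.57, 2.57, 3.14, 3.14, 3.14, 3.14].

## Interface

Orientations are given as a 3x3 rotation matrix whose columns are the frame's x, y, z axes.
In Python, from workcell import env, capture, camera_model, finder gives the robot as it stands.
- The arm moves only by the tool arm_command, never from a script. Its argument "targets" is a list of rows, each an object with "travel": the shift along the tool's x, y, z in cm, a list of three; "turn": the turn about the tool's z in degrees; "hand": the closure in counts, from 0 (fully open) to 255 (shut). A call has 1 to 12 rows; each row shifts and turns the commanded pose from where the row before left it, along the tool's axes as they then stand; what a row does not reach is not made up. A row lasts 1/8 s, in which the tool goes at most 62.5 mm and 10.7 degrees, less where a joint would pass 70% of its speed; a pose out of reach is approached as far as the arm can. A call is refused whole if a number of a shift passes 6.25 or a number of a turn 10.7, either way. A call with a gripper value outside its range is refused whole. The fingers move at their own pace and stop on an object; "force" is the grip in N (left out, the last holds). Time passes only in rows, so rows that do not move let the fingers close. It gives the time, the measured TCP pose, the force, the opening and the grip force at its end, in the units of the state.
- env.read_state(): the state, without advancing time (a new reading comes with each control period).
- capture(name): name is "scene" or "side" or "wrist"; returns the picture (420x560x3 uint8, red, green, blue); there is no depth.
- camera_model(name): a dict with "fx", "fy", "cx", "cy" (pixels), "rvec" (rotation vector, rad) and "tvec" (3), from world to camera coordinates, as OpenCV has them. Camera axes: x right, y down, z forward; pixel columns grow to the right and rows downward; lengths in m; the calibration is good to about 2 mm. A picture is of the moment at which its call begins: read the wrist's pose just before it. camera_model takes no time and is no camera call; for the wrist camera it gives the pose at the moment of the call.
- env.close_job(): hands the job in; it is judged then, once.
Trained networks look in the newest picture that a camera, given by its name, has taken for a name from the list of things; names that differ only in an ending like _2 or _b are one class to them, and where a whole thing is asked for, a point or a joint stands for the part that bears it (a point fixed in the world has none). Each returns a list of dicts, best first, with "conf" (0 to 1); they miss things now and then, are a little off and sometimes report something else, mostly with a low value. They report only what shows in the picture. A call takes as long as a camera call.
- finder.trace(query, camera): "mask" (420x560 bool, what is visible of it) and "bbox" ([left, top, right, bottom] in pixels, round what is visible of it).
- finder.place_of(query, camera): "at" ([column, row] in pixels: a listed point, or the origin of a listed thing).
The state is a dict: "time_s": time; "joint_positions": joint angles; "joint_velocities": joint speeds; "joint_efforts": joint torques, N m; "position": TCP position; "eef_rot": TCP orientation; "ft_force": force on the tool from outside, world axes, zero at the start; "wrist_torque": the same for the moment, N m; "finger_gap": finger opening in m; "grip_force": force on a finger pad.
Only numpy, scipy, OpenCV 4.12 (cv2) and the standard library are available. Lean on these libraries where they do the work, as an engineer would, in place of code of your own. Each camera call takes 0.05 s, during which the arm holds its last target. There are 200 camera calls.

## Task

The black T-knob of the board holder has seized. Break it loose with a short firm twist clockwise, then keep turning it clockwise until the jaw has pushed the relay board home against the stop bar and grips it snugly, without squeezing the board hard. Then let go, leaving the board clamped flat in the holder and the other tools where they lie.

Things in the scene. Friction and masses are not known exactly. Their poses are not given: they have to be found in the camera images.
- holder: board holder screwed to the bench: aluminium plate 300 x 130 x 8 mm, x -185 to +115 mm, y +-65 mm in its frame, origin on the bench. Along +x: grey gear housing (56 x 60 mm, top 44 mm over the bench), steel jaw, board, steel stop bar (110 mm wide, top 41 mm) whose face was left anywhere from x = 52 to 62 mm and stays put. Knob axis upright at x = -142 mm, y = 0
- knob_grip (a point): middle of the T-knob's bar on the knob's axis, 78 mm over the bench. The bar is a black upright slab 56 mm long, 12 mm thick, 28 mm tall (64 to 92 mm over the bench), on a round 28 mm collar whose top is the bar's foot. At knob 0 the bar lies along the holder's y; the point's y axis runs along the bar, its z axis points up
- knob (a joint): angle of the T-knob in rad, 0 at the start, growing clockwise seen from above, up to 3.5. Seized at 0: about 0.5 N m breaks it loose; that resistance fades over the first 0.5 rad and does not return. Then it turns freely against 0.12 N m until the board is gripped, somewhere between 1.1 and 2.7 rad, so a second grasp may be needed
- jaw: steel jaw with a springy black rubber face (1 mm per 25 N), 21 mm thick in all, 100 mm wide, top 40 mm over the bench; origin at bench level below the face, which looks along the holder's +x. Moves 8 mm to the stop bar per rad of the knob; 1 N on the board adds 0.008 N m at the knob. From first grip to too hard takes only about 0.2 rad. Knob friction holds up to 15 N of the grip after letting go
- board: relay board: green circuit board 112 x 125 mm, 37 mm tall, loose on two black rails on the holder's plate, a few mm free of jaw and stop bar. Origin under its middle, z up; jaw and stop bar meet its edges at x = -56 and +56 mm. Grip it with some 8 to 18 N: under 5 N is loose, over 25 N is too hard
- cutters: cutters 113 mm long, bystander
- spudger: black plastic stick 145 mm long, bystander
- pen: pen 141 mm long, bystander
- syringe: syringe 109 mm long, bystander
- driver_c: screwdriver 176 mm long, bystander

How it is judged:
On the way, in this order (a step that is already met when the one before it is completed fails the run):
1. the knob has been broken loose: turned clockwise by 0.6 rad or more, the board not yet pinched (value of joint knob above 0.6 rad and contact force between jaw and board below 4 N).
2. the jaw grips the board with more than 5 N (contact force between jaw and board above 5 N), for 0.2 s.
At the end, for the whole second after the job is handed in: The jaw still holds the board with more than 2 N after the knob is let go (knob beyond 0.9 rad), the board lies flat on the holder's plate (not raised by more than 3 mm, tilt under 0.04 rad), square between jaw and stop bar to 0.03 rad, and at rest (contact force between jaw and board above 2 N and value of joint knob above 0.9 rad and height (world z) of board below 0.011 m and angle between board's own z axis and vertical below 0.04 rad and angle between the x axis of board and the x axis of holder, either way round below 0.03 rad and linear speed of board below 0.01 m/s); the robot touches nothing.
It fails at once if the board is squeezed with more than 25 N (contact force between jaw and board above 25 N).
It fails at once if the robot pushes on the board itself with more than 5 N (contact force between any of the arm, the fingers and board above 5 N).
It fails at once if a bystander is moved by more than 20 mm (distance of any of cutters, spudger, pen, syringe, driver_c from where it was at the start of the episode above 0.02 m).
It also fails if it takes over 72 s, if anything falls off the work surface, if the arm or the gripper's body presses on something with over 40 N, if the wrist force passes 120 N, or if a joint passes its speed limit or range.

## Working session

There is one attempt and no reset: what is moved stays moved. The work goes in short steps, Python scripts to look and compute and a tool call to move; the robot and the scene stay as the last step left them, time stands still between calls to the robot, and variables do not carry over. Pictures are saved under pics/ and viewed, at most 10 in all, crops included, and the job is handed in when it is done.

Besides the shell and the picture viewer there is one more tool, called as name(argument=value, ...), one argument or row to a line, values as JSON. arm_command: Moves the arm, as the interface text tells. Its arguments: {"type":"object","properties":{"targets":{"type":"array","items":{"type":"object","properties":{"travel":{"type":"array","items":{"type":"number"}},"turn":{"type":"number"},"hand":{"type":"number"}}}},"force":{"type":"number"}},"required":["targets"]}

```bash
mkdir -p pics; cat > h.py <<'E'
import numpy as np, cv2
from workcell import env, capture, camera_model, finder
def ray(cam,px,m=None):
    m=m or camera_model(cam)
    R=cv2.Rodrigues(np.array(m['rvec'],float))[0];t=np.array(m['tvec'],float).ravel()
    d=R.T@np.array([(px[0]-m['cx'])/m['fx'],(px[1]-m['cy'])/m['fy'],1]);return -R.T@t,d
def atz(cam,px,z,m=None):
    o,d=ray(cam,px,m);return o+d*(z-o[2])/d[2]
E
python3 - <<'E'
from h import *
for c in ['scene','side','wrist']:
    im=capture(c);cv2.imwrite(f'pics/{c}0.png',im[:,:,::-1])
    for q,z in [('knob_grip',.078),('holder',0),('board',.008),('jaw',0)]:
        for r in finder.place_of(q,c)[:2]: print(c,q,np.round(r['at']),round(r['conf'],2),np.round(atz(c,r['at'],z),4))
s=env.read_state();print(s['time_s'],s['position'],np.round(s['eef_rot'],3),s['finger_gap'])
a=cv2.imread('pics/scene0.png');b=cv2.imread('pics/side0.png');
cv2.imwrite('pics/both.png',cv2.resize(np.hstack([a,b]),(800,300)))
E
```

```text
scene holder [254. 220.] 0.92 [0.5336 0.1311 0.    ]
scene board [255. 218.] 0.84 [0.5366 0.1274 0.008 ]
scene board [344. 306.] 0.62 [ 0.5121 -0.2384  0.008 ]
scene jaw [257. 231.] 0.95 [0.5138 0.0932 0.    ]
side knob_grip [260. 218.] 0.72 [0.4878 0.0214 0.078 ]
side holder [262. 220.] 0.84 [0.5266 0.1487 0.    ]
side board [265. 223.] 0.82 [0.5275 0.1143 0.008 ]
wrist knob_grip [ 79. 186.] 0.93 [0.4893 0.0089 0.078 ]
wrist knob_grip [130. 106.] 0.44 [0.5453 0.0794 0.078 ]
wrist board [139.  50.] 0.6 [0.5321 0.1368 0.008 ]
wrist jaw [129. 109.] 0.98 [0.5117 0.0783 0.    ]
0.75 [ 6.75000054e-01 -4.33193520e-06  2.38759532e-01] [[ 0.  1.  0.]
 [ 1. -0.  0.]
 [ 0.  0. -1.]] 0.08820367866935638
```

View pics/scene0.png

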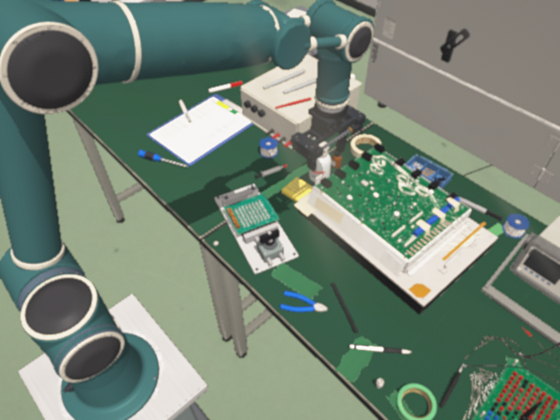

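View pics/side0.png

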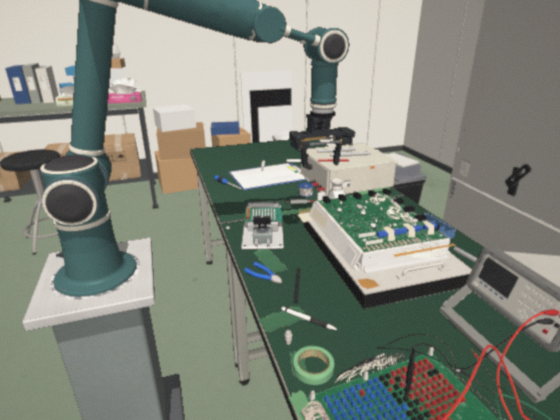

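The scene shows the holder at about (255,225), with the knob at its near end (268,240) in the scene view and (262,218) in the side view. The cutters, spudger and pen lie further right. I'll move closer for a wrist look.

arm_command(
  targets=[
    {"travel": [0.5, -5, 0], "turn": 0, "hand": 0},
    {"travel": [0.4, -5, 0], "turn": 0, "hand": 0},
    {"travel": [0, -4, 0], "turn": 0, "hand": 0},
    {"travel": [0, -2, 0], "turn": 0, "hand": 0},
    {"travel": [0, 0, 0], "turn": 0, "hand": 0},
    {"travel": [0, 0, 0], "turn": 0, "hand": 0},
  ],
)

```text
time_s: 1.5
position: [0.5159, 0.009, 0.2392]
eef_rot: [[0.0, 1.0, 0.001], [1.0, -0.0, -0.0], [-0.0, 0.001, -1.0]]
ft_force: [0.3, -0.1, 0.5]
finger_gap: 0.0879
grip_force: 0.0
```

```bash
cat > look.py <<'E'
import sys
from h import *
n=sys.argv[1]
s=env.read_state();m=camera_model('wrist');im=capture('wrist');cv2.imwrite(f'pics/{n}.png',im[:,:,::-1])
print(s['time_s'],np.round(s['position'],4),np.round(s['eef_rot'],3).tolist(),'cam',np.round(ray('wrist',(280,210),m)[0],3))
for q,z in [('knob_grip',.078),('holder',0),('board',.008),('jaw',0)]:
    for r in finder.place_of(q,'wrist')[:2]: print(q,np.round(r['at']),round(r['conf'],2),np.round(atz('wrist',r['at'],z,m),4))
for q,z in [('knob_grip',.092),('holder',.008),('board',.02),('jaw',.04)]:
    for r in finder.trace(q,'wrist')[:1]:
        ys,xs=np.nonzero(r['mask']);hull=cv2.convexHull(np.c_[xs,ys].astype(np.int32))
        W=np.array([atz('wrist',p[0],z,m)[:2] for p in hull],np.float32)*1000
        print(q,r['bbox'],round(r['conf'],2),cv2.minAreaRect(W))
E
python3 look.py w1
```

```text
1.5 [0.5159 0.009  0.2392] [[0.0, 1.0, 0.001], [1.0, -0.0, -0.0], [-0.0, 0.001, -1.0]] cam [0.515 0.08  0.384]
knob_grip [251. 192.] 0.58 [0.4909 0.012  0.078 ]
board [291.  61.] 0.79 [0.5297 0.1354 0.008 ]
jaw [274. 118.] 0.87 [0.5114 0.0782 0.    ]
knob_grip [219.2, 176.6, 280.9, 211.5] 0.56 ((490.73516845703125, 17.28101348876953), (25.176185607910156, 54.51801300048828), 71.60175323486328)
holder [190.9, 0.0, 375.6, 230.6] 0.55 ((510.2037048339844, 83.5246353149414), (261.6422119140625, 130.4860076904297), 73.53590393066406)
board [216.0, 0.0, 371.7, 131.2] 0.59 ((528.923095703125, 137.50701904296875), (117.28099822998047, 131.17861938476562), 73.48357391357422)
jaw [218.9, 103.4, 319.6, 228.0] 0.85 ((492.6554260253906, 23.924835205078125), (116.43136596679688, 98.73262023925781), 73.23106384277344)
```

View pics/w1.png

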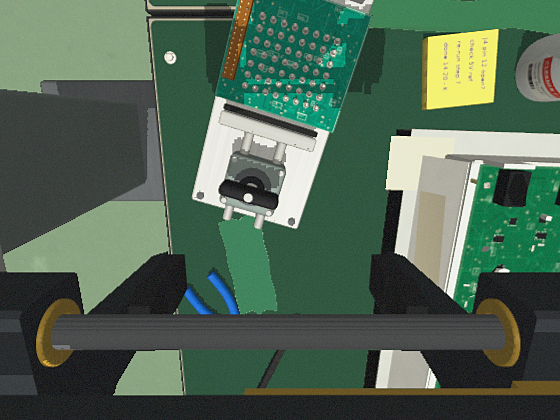

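The wrist view shows the knob bar at (250,192), lying square to the holder's axis. The holder's x axis is at about 73.4° in the world frame. The board is just above, at (291,61). I'll turn the tool to match the bar and come lower.

arm_command(
  targets=[
    {"travel": [0.2, -2.6, 0], "turn": -10.5, "hand": 0},
    {"travel": [0, 0, 0], "turn": -10.5, "hand": 0},
    {"travel": [0, 0, 1], "turn": -10.5, "hand": 0},
    {"travel": [0, 0, 2], "turn": -10.5, "hand": 0},
    {"travel": [0, 0, 2], "turn": -10.5, "hand": 0},
    {"travel": [0, 0, 2], "turn": -10.5, "hand": 0},
    {"travel": [0, 0, 1], "turn": -10.4, "hand": 0},
    {"travel": [0, 0, 0], "turn": 0, "hand": 0},
    {"travel": [0, 0, 0], "turn": 0, "hand": 0},
  ],
)

```text
time_s: 3.08
position: [0.4895, 0.011, 0.1593]
eef_rot: [[-0.957, 0.289, 0.001], [0.289, 0.957, -0.0], [-0.001, 0.0, -1.0]]
ft_force: [-1.4, -0.3, 0.4]
finger_gap: 0.0879
grip_force: 0.0
```

```bash
python3 look.py w2; python3 -c "
from h import *
s=env.read_state();print(np.round(s['joint_positions'],2),np.round(s['wrist_torque'],3))"
```

```text
3.075 [0.4895 0.011  0.1593] [[-0.957, 0.289, 0.001], [0.289, 0.957, -0.0], [-0.001, 0.0, -1.0]] cam [0.421 0.031 0.304]
knob_grip [278. 218.] 0.95 [0.4871 0.0119 0.078 ]
board [422. 201.] 0.67 [0.5299 0.1363 0.008 ]
jaw [356. 195.] 0.8 [0.5097 0.0809 0.    ]
knob_grip [258.5, 180.1, 300.1, 262.1] 0.87 ((485.4462585449219, 12.137062072753906), (23.879892349243164, 58.13702392578125), 83.23423767089844)
holder [219.2, 121.8, 559.5, 267.2] 0.86 ((517.537841796875, 108.0827407836914), (306.6891784667969, 133.09715270996094), 72.31725311279297)
board [259.4, 179.7, 298.6, 262.1] 0.61 ((507.2359619140625, 4.267095565795898), (31.086828231811523, 77.67833709716797), 72.37882995605469)
jaw [221.2, 141.7, 370.6, 261.8] 0.81 ((490.4075012207031, 22.44910430908203), (117.13111114501953, 100.25005340576172), 73.26600646972656)
[-0.03 -0.02  2.08  0.    1.09 -1.31] [ 0.057 -0.084 -0.061]
```

View pics/w2.png

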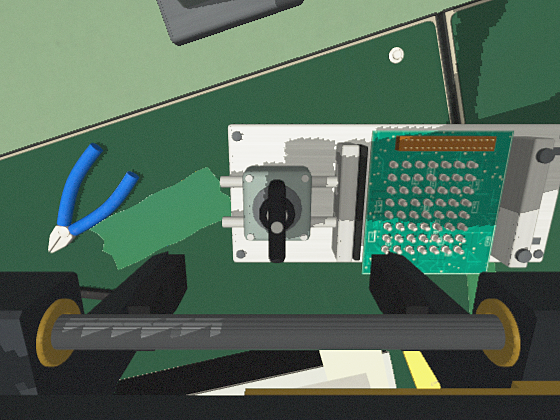

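The view is level with the holder. The knob bar is centred at (278,218), midway between the fingers. I'll descend with a 2 mm shift along the bar and close.

arm_command(
  targets=[
    {"travel": [0.2, 0, 2], "turn": 0, "hand": 0},
    {"travel": [0, 0, 3], "turn": 0, "hand": 0},
    {"travel": [0, 0, 2.5], "turn": 0, "hand": 0},
    {"travel": [0, 0, 1.6], "turn": 0, "hand": 0},
    {"travel": [0, 0, 0], "turn": 0, "hand": 0},
    {"travel": [0, 0, 0], "turn": 0, "hand": 120},
    {"travel": [0, 0, 0], "turn": 0, "hand": 180},
    {"travel": [0, 0, 0], "turn": 0, "hand": 255},
    {"travel": [0, 0, 0], "turn": 0, "hand": 255},
    {"travel": [0, 0, 0], "turn": 0, "hand": 255},
    {"travel": [0, 0, 0], "turn": 0, "hand": 255},
    {"travel": [0, 0, 0], "turn": 0, "hand": 255},
  ],
  force=60,
)

```text
time_s: 5.03
position: [0.487, 0.0116, 0.0676]
eef_rot: [[-0.958, 0.286, -0.0], [0.286, 0.958, 0.0], [0.0, -0.0, -1.0]]
ft_force: [0.1, -0.0, -0.2]
finger_gap: 0.0203
grip_force: 0.0
```

```bash
cat > st.py <<'E'
from h import *
s=env.read_state();R=np.array(s['eef_rot']);ang=np.degrees(np.arctan2(R[1,1],R[0,1]))
print(s['time_s'],np.round(s['position'],4),'yaw_y',round(ang,2),'F',np.round(s['ft_force'],1),'T',np.round(s['wrist_torque'],3),'gap',round(s['finger_gap'],4),'grip',s['grip_force'],'j',np.round(s['joint_positions'],2))
E
python3 st.py
```

```text
5.025 [0.487  0.0116 0.0676] yaw_y 73.4 F [ 0.1 -0.  -0.2] T [ 0.062 -0.062  0.016] gap 0.0203 grip 0.0 j [-0.03  0.09  2.16 -0.    0.9  -1.31]
```

arm_command(
  targets=[
    {"travel": [0, 0, 0], "turn": 0, "hand": 255},
    {"travel": [0, 0, 0], "turn": 0, "hand": 255},
    {"travel": [0, 0, 0], "turn": 0, "hand": 255},
    {"travel": [0, 0, 0], "turn": 0, "hand": 255},
  ],
  force=60,
)

```text
time_s: 5.52
position: [0.4869, 0.0111, 0.0677]
eef_rot: [[-0.958, 0.286, -0.0], [0.286, 0.958, -0.001], [0.0, -0.001, -1.0]]
ft_force: [-1.3, -5.5, 1.7]
finger_gap: 0.0115
grip_force: 60.0
```

```bash
python3 st.py
```

```text
5.525 [0.4869 0.0111 0.0677] yaw_y 73.41 F [-1.3 -5.5  1.7] T [-0.661  0.125 -0.077] gap 0.0115 grip 60.0002820789814 j [-0.03  0.09  2.16 -0.    0.9  -1.31]
```

arm_command(
  targets=[
    {"travel": [0, 0, 0], "turn": 8, "hand": 255},
    {"travel": [0, 0, 0], "turn": 10, "hand": 255},
    {"travel": [0, 0, 0], "turn": 10, "hand": 255},
    {"travel": [0, 0, 0], "turn": 10, "hand": 255},
    {"travel": [0, 0, 0], "turn": 7, "hand": 255},
    {"travel": [0, 0, 0], "turn": 0, "hand": 255},
    {"travel": [0, 0, 0], "turn": 0, "hand": 255},
  ],
)

```text
time_s: 6.4
position: [0.488, 0.0123, 0.0677]
eef_rot: [[-0.477, 0.879, 0.002], [0.879, 0.477, 0.001], [0.0, 0.002, -1.0]]
ft_force: [5.0, 3.0, -4.8]
finger_gap: 0.0118
grip_force: 60.0
```

```bash
python3 st.py; python3 look.py w3
```

```text
6.4 [0.488  0.0123 0.0677] yaw_y 28.48 F [ 5.   3.  -4.8] T [ 0.517 -0.817 -0.133] gap 0.0118 grip 59.99822689220309 j [-0.03  0.09  2.16  0.    0.9  -0.52]
6.4 [0.488  0.0123 0.0677] [[-0.477, 0.879, 0.002], [0.879, 0.477, 0.001], [0.0, 0.002, -1.0]] cam [0.453 0.075 0.213]
knob_grip [279. 284.] 0.63 [0.4884 0.0116 0.078 ]
board [447.  81.] 0.81 [0.5297 0.1385 0.008 ]
jaw [368. 148.] 0.73 [0.5128 0.0851 0.    ]
knob_grip [255.6, 221.3, 303.0, 355.3] 0.75 ((484.8584289550781, 14.063480377197266), (15.9509916305542, 60.7733268737793), 24.22003746032715)
holder [159.4, 0.0, 439.8, 356.5] 0.93 ((499.69189453125, 37.404327392578125), (196.69766235351562, 135.65675354003906), 73.099853515625)
board [304.2, 1.1, 559.0, 231.3] 0.93 ((533.1610717773438, 139.54615783691406), (113.4742660522461, 133.58058166503906), 73.44085693359375)
jaw [205.4, 85.8, 443.7, 273.2] 0.85 ((493.72369384765625, 30.86864471435547), (113.09281158447266, 98.95655059814453), 73.50459289550781)
```

View pics/w3.png

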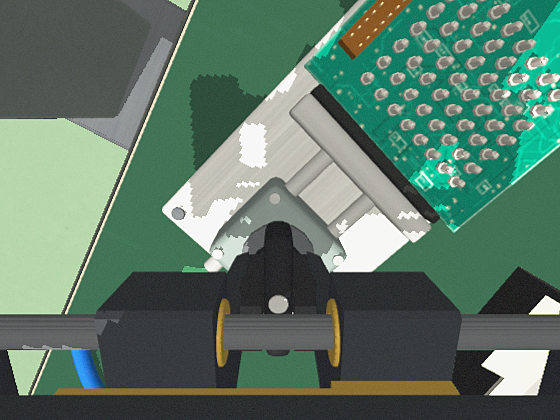

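The knob has turned with the fingers: the bar is upright at (279,284) and the jaw is almost at the board (375,150). Next I'll go to just under 1.1 rad, then use small steps while watching the torque.

arm_command(
  targets=[
    {"travel": [0, 0, 0], "turn": 6, "hand": 255},
    {"travel": [0, 0, 0], "turn": 6, "hand": 255},
    {"travel": [0, 0, 0], "turn": 5, "hand": 255},
    {"travel": [0, 0, 0], "turn": 0, "hand": 255},
    {"travel": [0, 0, 0], "turn": 0, "hand": 255},
  ],
)

```text
time_s: 7.48
position: [0.4886, 0.0125, 0.0678]
eef_rot: [[-0.199, 0.98, 0.003], [0.98, 0.199, 0.002], [0.001, 0.004, -1.0]]
ft_force: [6.0, 4.3, -6.4]
finger_gap: 0.0112
grip_force: 60.0
```

```bash
cat >> st.py <<'E'
print('eff6',np.round(s['joint_efforts'][5],3))
E
python3 st.py; python3 look.py w4; python3 -c "
from h import *
for c in ['scene','side']:
  im=capture(c);cv2.imwrite('pics/%s1.png'%c,im[:,:,::-1])
"
```

```text
7.475 [0.4886 0.0125 0.0678] yaw_y 11.46 F [ 6.   4.3 -6.4] T [ 0.649 -1.137 -0.103] gap 0.0112 grip 59.99773822724819 j [-0.03  0.09  2.16  0.    0.89 -0.23]
eff6 -0.092
7.475 [0.4886 0.0125 0.0678] [[-0.199, 0.98, 0.003], [0.98, 0.199, 0.002], [0.001, 0.004, -1.0]] cam [0.474 0.082 0.213]
knob_grip [279. 288.] 0.8 [0.4892 0.0098 0.078 ]
board [397.  30.] 0.83 [0.5297 0.1402 0.008 ]
jaw [342. 123.] 0.84 [0.5135 0.0862 0.    ]
knob_grip [256.5, 218.6, 300.1, 356.7] 0.55 ((487.4175720214844, 15.292583465576172), (15.975834846496582, 60.22319793701172), 11.433226585388184)
board [250.7, 0.0, 559.1, 178.4] 0.55 ((530.7941284179688, 135.45480346679688), (101.12384033203125, 133.65530395507812), 73.35206604003906)
jaw [248.3, 76.4, 431.7, 222.0] 0.66 ((503.9587707519531, 63.462806701660156), (50.07408142089844, 98.07054901123047), 73.30516052246094)
```

arm_command(
  targets=[
    {"travel": [0, 0, 0], "turn": 3, "hand": 255},
    {"travel": [0, 0, 0], "turn": 0, "hand": 255},
    {"travel": [0, 0, 0], "turn": 0, "hand": 255},
  ],
)

```text
time_s: 8.4
position: [0.4887, 0.0125, 0.0678]
eef_rot: [[-0.147, 0.989, 0.004], [0.989, 0.147, 0.002], [0.001, 0.004, -1.0]]
ft_force: [7.5, 4.9, -8.2]
finger_gap: 0.0115
grip_force: 60.0
```

```bash
python3 st.py
```

```text
8.4 [0.4887 0.0125 0.0678] yaw_y 8.47 F [ 7.5  4.9 -8.2] T [ 0.714 -1.125  0.072] gap 0.0115 grip 59.99761814251542 j [-0.03  0.09  2.16  0.    0.89 -0.18]
eff6 0.004
```

```bash
cat > tq.py <<'E'
from h import *
a=[];e=[]
for i in range(6):
    s=env.read_state();a.append(s['wrist_torque'][2]);e.append(s['joint_efforts'][5]);
    if i<5: capture('side')
R=np.array(s['eef_rot'])
print('t',s['time_s'],'knob',round(np.radians(73.4-np.degrees(np.arctan2(R[1,1],R[0,1]))),3),'Tz',np.round(a,3),round(np.mean(a),3),'e6',np.round(e,3),'F',np.round(s['ft_force'],1))
E
python3 tq.py
```

```text
t 8.65 knob 1.133 Tz [ 0.072 -0.011 -0.011 -0.013  0.026 -0.021] 0.007 e6 [0.004 0.002 0.002 0.002 0.002 0.002] F [ 6.7  4.2 -8. ]
```

arm_command(
  targets=[
    {"travel": [0, 0, 0], "turn": 1.5, "hand": 255},
    {"travel": [0, 0, 0], "turn": 1.5, "hand": 255},
  ],
)

```text
time_s: 8.9
position: [0.4888, 0.0125, 0.0677]
eef_rot: [[-0.095, 0.995, 0.004], [0.995, 0.095, 0.002], [0.001, 0.004, -1.0]]
ft_force: [7.1, 5.3, -7.6]
finger_gap: 0.0113
grip_force: 60.0
```

```bash
python3 tq.py
```

```text
t 9.15 knob 1.185 Tz [0.151 0.123 0.066 0.103 0.106 0.091] 0.107 e6 [-0.068  0.149  0.203  0.104  0.078  0.074] F [ 7.7  5.2 -8. ]
```

```bash
python3 -c "
import cv2
a=cv2.imread('pics/scene1.png')[175:285,195:310];b=cv2.imread('pics/w2.png')[110:285,340:560]
import numpy as np
cv2.imwrite('pics/c1.png',np.hstack([cv2.resize(a,(400,383),interpolation=3),cv2.resize(b,(400,383),interpolation=3)]))"
```

```text
(no output)
```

View pics/c1.png

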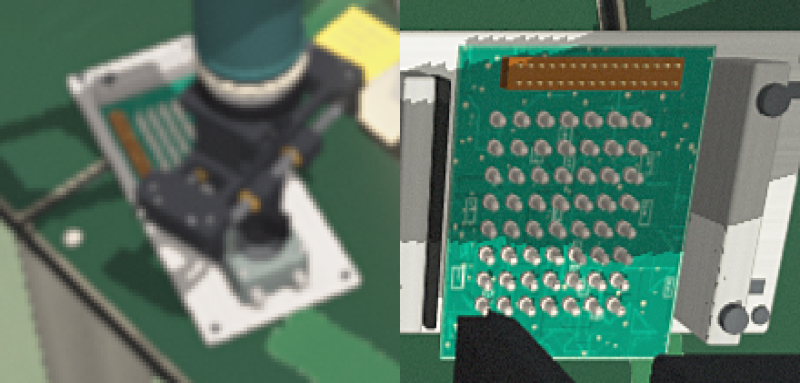

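arm_command(
  targets=[
    {"travel": [0, 0, 0], "turn": 0.6, "hand": 255},
    {"travel": [0, 0, 0], "turn": 0.6, "hand": 255},
    {"travel": [0, 0, 0], "turn": 0.6, "hand": 255},
    {"travel": [0, 0, 0], "turn": 0.6, "hand": 255},
    {"travel": [0, 0, 0], "turn": 0.6, "hand": 255},
  ],
)

```text
time_s: 9.78
position: [0.489, 0.0125, 0.0678]
eef_rot: [[-0.043, 0.999, 0.004], [0.999, 0.043, 0.002], [0.001, 0.004, -1.0]]
ft_force: [8.0, 5.0, -8.4]
finger_gap: 0.0115
grip_force: 60.0
```

```bash
python3 tq.py
```

```text
t 10.025 knob 1.238 Tz [0.208 0.112 0.102 0.156 0.07  0.175] 0.137 e6 [0.063 0.149 0.171 0.131 0.121 0.119] F [ 8.2  4.  -8.9]
```

The crop shows the stop bar's front top edge from (752,62) to (709,342) and the jaw's rubber front edge from (450,75) to (438,328). I'll compute the jaw-to-stop gap at knob 0 from these.

```bash
python3 -c "
from h import *
s=env.read_state();m=camera_model('wrist');R=np.array(s['eef_rot']);p=np.array(s['position'])
Rc=cv2.Rodrigues(np.array(m['rvec'],float))[0].T;c=-Rc@np.array(m['tvec'],float).ravel()
Rt=R.T@Rc;ct=R.T@(c-p)
R2=np.array([[-0.957,0.289,0.001],[0.289,0.957,0],[-0.001,0,-1]]);p2=np.array([.4895,.011,.1593])
Rw=R2@Rt;cw=p2+R2@ct;print(cw)
m2=dict(m,rvec=cv2.Rodrigues(Rw.T)[0].ravel(),tvec=-Rw.T@cw)
u=np.array([np.cos(np.radians(73.4)),np.sin(np.radians(73.4)),0]);k=np.array([.488,.0115,0])
for n,q,z in [('stop',(752,62),.041),('stop',(709,342),.041),('jaw',(450,75),.04),('jaw',(438,328),.04)]:
  px=(340+(q[0]-400)*.55,110+q[1]*175/383);print(n,px,round(float((atz('w',px,z,m2)-k)@u)*1000-142,1))
"
```

```text
[0.42108616 0.03116437 0.30446952]
stop (533.6, 138.3289817232376) 54.6
stop (509.95000000000005, 266.266318537859) 56.8
jaw (367.5, 144.26892950391644) -72.8
jaw (360.9, 259.86945169712794) -71.4
```

arm_command(
  targets=[
    {"travel": [0, 0, 0], "turn": 0.6, "hand": 255},
    {"travel": [0, 0, 0], "turn": 0.6, "hand": 255},
    {"travel": [0, 0, 0], "turn": 0.6, "hand": 255},
    {"travel": [0, 0, 0], "turn": 0.6, "hand": 255},
    {"travel": [0, 0, 0], "turn": 0.6, "hand": 255},
  ],
)

```text
time_s: 10.65
position: [0.4891, 0.0126, 0.0678]
eef_rot: [[0.009, 1.0, 0.004], [1.0, -0.009, 0.002], [0.002, 0.004, -1.0]]
ft_force: [7.7, 4.0, -8.1]
finger_gap: 0.0115
grip_force: 60.0
```

```bash
python3 tq.py
```

```text
t 10.9 knob 1.29 Tz [0.202 0.155 0.119 0.118 0.101 0.101] 0.133 e6 [0.063 0.149 0.171 0.131 0.121 0.119] F [ 8.3  4.2 -8.9]
```

Contact is predicted near 1.97 ± 0.2 rad. The J6 effort reads a steady 0.119 N m when turning freely, so it will show the grip cleanly.

arm_command(
  targets=[
    {"travel": [0, 0, 0], "turn": 2, "hand": 255},
    {"travel": [0, 0, 0], "turn": 2, "hand": 255},
    {"travel": [0, 0, 0], "turn": 2, "hand": 255},
    {"travel": [0, 0, 0], "turn": 2, "hand": 255},
    {"travel": [0, 0, 0], "turn": 2, "hand": 255},
    {"travel": [0, 0, 0], "turn": 2, "hand": 255},
    {"travel": [0, 0, 0], "turn": 0.6, "hand": 255},
    {"travel": [0, 0, 0], "turn": 0.6, "hand": 255},
    {"travel": [0, 0, 0], "turn": 0.6, "hand": 255},
    {"travel": [0, 0, 0], "turn": 0.6, "hand": 255},
    {"travel": [0, 0, 0], "turn": 0.6, "hand": 255},
  ],
)

```text
time_s: 12.28
position: [0.4896, 0.0124, 0.0678]
eef_rot: [[0.268, 0.964, 0.006], [0.964, -0.268, 0.001], [0.003, 0.005, -1.0]]
ft_force: [9.9, 4.0, -10.9]
finger_gap: 0.0118
grip_force: 60.0
```

```bash
python3 tq.py
```

```text
t 12.525 knob 1.552 Tz [0.148 0.162 0.154 0.074 0.107 0.148] 0.132 e6 [0.064 0.15  0.172 0.132 0.122 0.12 ] F [ 10.2   3.8 -10.5]
```

Still free. Next, 6° and then 3° steps.

arm_command(
  targets=[
    {"travel": [0, 0, 0], "turn": 1, "hand": 255},
    {"travel": [0, 0, 0], "turn": 1, "hand": 255},
    {"travel": [0, 0, 0], "turn": 1, "hand": 255},
    {"travel": [0, 0, 0], "turn": 0.6, "hand": 255},
    {"travel": [0, 0, 0], "turn": 0.6, "hand": 255},
    {"travel": [0, 0, 0], "turn": 0.6, "hand": 255},
    {"travel": [0, 0, 0], "turn": 0.6, "hand": 255},
    {"travel": [0, 0, 0], "turn": 0.6, "hand": 255},
  ],
)

```text
time_s: 13.52
position: [0.4899, 0.0123, 0.0678]
eef_rot: [[0.367, 0.93, 0.006], [0.93, -0.367, 0.001], [0.003, 0.005, -1.0]]
ft_force: [10.6, 4.1, -10.7]
finger_gap: 0.0112
grip_force: 60.0
```

```bash
python3 tq.py
```

```text
t 13.775 knob 1.656 Tz [0.181 0.174 0.108 0.119 0.136 0.13 ] 0.141 e6 [0.064 0.15  0.172 0.132 0.122 0.12 ] F [ 10.9   3.  -10.9]
```

arm_command(
  targets=[
    {"travel": [0, 0, 0], "turn": 0.6, "hand": 255},
    {"travel": [0, 0, 0], "turn": 0.6, "hand": 255},
    {"travel": [0, 0, 0], "turn": 0.6, "hand": 255},
    {"travel": [0, 0, 0], "turn": 0.6, "hand": 255},
    {"travel": [0, 0, 0], "turn": 0.6, "hand": 255},
  ],
)

```text
time_s: 14.4
position: [0.49, 0.0123, 0.0678]
eef_rot: [[0.415, 0.91, 0.006], [0.91, -0.415, 0.001], [0.004, 0.005, -1.0]]
ft_force: [11.0, 3.3, -11.0]
finger_gap: 0.0115
grip_force: 60.0
```

```bash
python3 tq.py
```

```text
t 14.65 knob 1.709 Tz [0.2   0.117 0.144 0.12  0.113 0.151] 0.141 e6 [0.064 0.15  0.172 0.132 0.122 0.12 ] F [ 10.2   3.1 -12. ]
```

arm_command(
  targets=[
    {"travel": [0, 0, 0], "turn": 0.6, "hand": 255},
    {"travel": [0, 0, 0], "turn": 0.6, "hand": 255},
    {"travel": [0, 0, 0], "turn": 0.6, "hand": 255},
    {"travel": [0, 0, 0], "turn": 0.6, "hand": 255},
    {"travel": [0, 0, 0], "turn": 0.6, "hand": 255},
  ],
)

```text
time_s: 15.28
position: [0.4901, 0.0122, 0.0678]
eef_rot: [[0.462, 0.887, 0.007], [0.887, -0.462, 0.001], [0.004, 0.005, -1.0]]
ft_force: [10.9, 4.0, -12.2]
finger_gap: 0.0119
grip_force: 60.0
```

```bash
python3 tq.py
```

```text
t 15.525 knob 1.761 Tz [0.124 0.156 0.141 0.132 0.088 0.174] 0.136 e6 [0.064 0.15  0.172 0.132 0.122 0.12 ] F [ 11.5   3.  -11.6]
```

arm_command(
  targets=[
    {"travel": [0, 0, 0], "turn": 0.6, "hand": 255},
    {"travel": [0, 0, 0], "turn": 0.6, "hand": 255},
    {"travel": [0, 0, 0], "turn": 0.6, "hand": 255},
    {"travel": [0, 0, 0], "turn": 0.6, "hand": 255},
    {"travel": [0, 0, 0], "turn": 0.6, "hand": 255},
  ],
)

```text
time_s: 16.15
position: [0.4902, 0.0122, 0.0678]
eef_rot: [[0.508, 0.862, 0.007], [0.862, -0.508, 0.001], [0.004, 0.005, -1.0]]
ft_force: [11.5, 3.7, -12.5]
finger_gap: 0.0114
grip_force: 60.0
```

```bash
python3 tq.py
```

```text
t 16.4 knob 1.813 Tz [0.157 0.144 0.131 0.124 0.077 0.164] 0.133 e6 [0.063 0.15  0.172 0.132 0.122 0.12 ] F [ 11.3   2.1 -12.4]
```

arm_command(
  targets=[
    {"travel": [0, 0, 0], "turn": 0.6, "hand": 255},
    {"travel": [0, 0, 0], "turn": 0.6, "hand": 255},
    {"travel": [0, 0, 0], "turn": 0.6, "hand": 255},
    {"travel": [0, 0, 0], "turn": 0.6, "hand": 255},
    {"travel": [0, 0, 0], "turn": 0.6, "hand": 255},
  ],
)

```text
time_s: 17.02
position: [0.4903, 0.0121, 0.0678]
eef_rot: [[0.552, 0.834, 0.007], [0.834, -0.552, 0.001], [0.005, 0.005, -1.0]]
ft_force: [11.5, 2.6, -12.8]
finger_gap: 0.0114
grip_force: 60.0
```

```bash
python3 tq.py
```

```text
t 17.275 knob 1.866 Tz [0.163 0.171 0.098 0.11  0.115 0.143] 0.133 e6 [0.063 0.15  0.171 0.132 0.122 0.12 ] F [ 10.4   3.9 -12.3]
```

arm_command(
  targets=[
    {"travel": [0, 0, 0], "turn": 0.6, "hand": 255},
    {"travel": [0, 0, 0], "turn": 0.6, "hand": 255},
    {"travel": [0, 0, 0], "turn": 0.6, "hand": 255},
    {"travel": [0, 0, 0], "turn": 0.6, "hand": 255},
    {"travel": [0, 0, 0], "turn": 0.6, "hand": 255},
  ],
)

```text
time_s: 17.9
position: [0.4904, 0.0121, 0.0678]
eef_rot: [[0.595, 0.804, 0.007], [0.804, -0.595, 0.001], [0.005, 0.005, -1.0]]
ft_force: [11.0, 3.3, -12.5]
finger_gap: 0.0118
grip_force: 60.0
```

```bash
python3 tq.py
```

```text
t 18.15 knob 1.918 Tz [0.092 0.167 0.107 0.108 0.128 0.109] 0.119 e6 [0.063 0.15  0.171 0.131 0.121 0.12 ] F [ 12.4   3.  -12.8]
```

arm_command(
  targets=[
    {"travel": [0, 0, 0], "turn": 0.6, "hand": 255},
    {"travel": [0, 0, 0], "turn": 0.6, "hand": 255},
    {"travel": [0, 0, 0], "turn": 0.6, "hand": 255},
    {"travel": [0, 0, 0], "turn": 0.6, "hand": 255},
    {"travel": [0, 0, 0], "turn": 0.6, "hand": 255},
  ],
)

```text
time_s: 18.77
position: [0.4904, 0.012, 0.0678]
eef_rot: [[0.636, 0.772, 0.007], [0.772, -0.636, 0.001], [0.005, 0.005, -1.0]]
ft_force: [12.3, 1.5, -13.6]
finger_gap: 0.0114
grip_force: 60.0
```

```bash
python3 tq.py
```

```text
t 19.025 knob 1.97 Tz [0.181 0.119 0.096 0.155 0.097 0.174] 0.137 e6 [0.063 0.149 0.171 0.131 0.121 0.119] F [ 13.    0.6 -13.4]
```

arm_command(
  targets=[
    {"travel": [0, 0, 0], "turn": 0.6, "hand": 255},
    {"travel": [0, 0, 0], "turn": 0.6, "hand": 255},
    {"travel": [0, 0, 0], "turn": 0.6, "hand": 255},
    {"travel": [0, 0, 0], "turn": 0.6, "hand": 255},
    {"travel": [0, 0, 0], "turn": 0.6, "hand": 255},
  ],
)

```text
time_s: 19.65
position: [0.4905, 0.0119, 0.0678]
eef_rot: [[0.676, 0.737, 0.008], [0.737, -0.676, 0.001], [0.006, 0.005, -1.0]]
ft_force: [11.8, 1.9, -14.5]
finger_gap: 0.0113
grip_force: 60.0
```

```bash
python3 tq.py
```

```text
t 19.9 knob 2.023 Tz [0.202 0.105 0.108 0.108 0.142 0.128] 0.132 e6 [0.063 0.149 0.171 0.131 0.121 0.119] F [ 12.1   1.8 -13.8]
```

arm_command(
  targets=[
    {"travel": [0, 0, 0], "turn": 0.6, "hand": 255},
    {"travel": [0, 0, 0], "turn": 0.6, "hand": 255},
    {"travel": [0, 0, 0], "turn": 0.6, "hand": 255},
    {"travel": [0, 0, 0], "turn": 0.6, "hand": 255},
    {"travel": [0, 0, 0], "turn": 0.6, "hand": 255},
  ],
)

```text
time_s: 20.52
position: [0.4906, 0.0118, 0.0678]
eef_rot: [[0.713, 0.701, 0.008], [0.701, -0.713, 0.0], [0.006, 0.005, -1.0]]
ft_force: [13.0, 1.2, -13.1]
finger_gap: 0.0113
grip_force: 60.0
```

```bash
python3 tq.py
```

```text
t 20.775 knob 2.075 Tz [0.169 0.11  0.142 0.112 0.126 0.114] 0.129 e6 [0.065 0.154 0.175 0.135 0.125 0.123] F [ 12.9   1.5 -13.4]
```

arm_command(
  targets=[
    {"travel": [0, 0, 0], "turn": 0.5, "hand": 255},
    {"travel": [0, 0, 0], "turn": 0.5, "hand": 255},
    {"travel": [0, 0, 0], "turn": 0.5, "hand": 255},
    {"travel": [0, 0, 0], "turn": 0.5, "hand": 255},
  ],
)

```text
time_s: 21.28
position: [0.4907, 0.0118, 0.0678]
eef_rot: [[0.737, 0.676, 0.008], [0.676, -0.737, 0.0], [0.006, 0.005, -1.0]]
ft_force: [12.8, 1.6, -14.0]
finger_gap: 0.0114
grip_force: 60.0
```

```bash
python3 tq.py
```

```text
t 21.525 knob 2.11 Tz [0.144 0.197 0.178 0.158 0.144 0.177] 0.166 e6 [0.111 0.184 0.202 0.168 0.16  0.159] F [ 13.7   1.9 -14.3]
```

The grip has started, at about 5 N. Another 3° should bring it to about 12 N.

arm_command(
  targets=[
    {"travel": [0, 0, 0], "turn": 0.5, "hand": 255},
    {"travel": [0, 0, 0], "turn": 0.5, "hand": 255},
    {"travel": [0, 0, 0], "turn": 0.5, "hand": 255},
    {"travel": [0, 0, 0], "turn": 0.5, "hand": 255},
    {"travel": [0, 0, 0], "turn": 0.5, "hand": 255},
  ],
)

```text
time_s: 22.15
position: [0.4908, 0.0117, 0.0678]
eef_rot: [[0.766, 0.643, 0.008], [0.643, -0.766, 0.0], [0.006, 0.005, -1.0]]
ft_force: [13.8, 1.8, -14.2]
finger_gap: 0.0118
grip_force: 60.0
```

```bash
python3 tq.py
```

```text
t 22.4 knob 2.153 Tz [0.226 0.171 0.171 0.185 0.148 0.187] 0.181 e6 [0.149 0.223 0.24  0.207 0.199 0.197] F [ 14.    2.3 -13.4]
```

arm_command(
  targets=[
    {"travel": [0, 0, 0], "turn": 0.4, "hand": 255},
    {"travel": [0, 0, 0], "turn": 0.4, "hand": 255},
    {"travel": [0, 0, 0], "turn": 0, "hand": 255},
  ],
)

```text
time_s: 22.78
position: [0.4908, 0.0117, 0.0678]
eef_rot: [[0.775, 0.632, 0.008], [0.632, -0.775, 0.0], [0.006, 0.005, -1.0]]
ft_force: [12.8, 1.5, -13.8]
finger_gap: 0.0118
grip_force: 60.0
```

```bash
python3 tq.py
```

```text
t 23.025 knob 2.167 Tz [0.214 0.175 0.221 0.193 0.231 0.232] 0.211 e6 [0.232 0.217 0.215 0.214 0.214 0.214] F [ 13.6   0.3 -13.4]
```

arm_command(
  targets=[
    {"travel": [0, 0, 0], "turn": 0, "hand": 255},
    {"travel": [0, 0, 0], "turn": 0, "hand": 255},
  ],
  force=10,
)

```text
time_s: 23.28
position: [0.4904, 0.0115, 0.068]
eef_rot: [[0.775, 0.632, 0.007], [0.632, -0.775, -0.0], [0.005, 0.005, -1.0]]
ft_force: [12.2, -0.4, -10.5]
finger_gap: 0.0119
grip_force: 10.0
```

arm_command(
  targets=[
    {"travel": [0, 0, 0], "turn": 0, "hand": 150},
    {"travel": [0, 0, 0], "turn": 0, "hand": 100},
    {"travel": [0, 0, 0], "turn": 0, "hand": 50},
    {"travel": [0, 0, 0], "turn": 0, "hand": 50},
    {"travel": [0, 0, 0], "turn": 0, "hand": 50},
    {"travel": [0, 0, 0], "turn": 0, "hand": 50},
  ],
)

```text
time_s: 24.02
position: [0.487, 0.0116, 0.0677]
eef_rot: [[0.776, 0.631, -0.0], [0.631, -0.776, 0.0], [-0.0, -0.0, -1.0]]
ft_force: [1.1, -0.5, 0.2]
finger_gap: 0.0693
grip_force: 0.0
```

```bash
python3 st.py
```

```text
24.025 [0.487  0.0116 0.0677] yaw_y -50.9 F [ 1.1 -0.5  0.2] T [ 0.028  0.042 -0.012] gap 0.0693 grip 0.0 j [-0.03  0.09  2.16  0.    0.9   0.86]
eff6 -0.002
```

Released cleanly. I'll rise and check.

arm_command(
  targets=[
    {"travel": [0, 0, -2], "turn": 0, "hand": 50},
    {"travel": [0, 0, -4], "turn": 0, "hand": 50},
    {"travel": [0, 0, -4], "turn": 0, "hand": 50},
    {"travel": [0, 0, -3], "turn": 0, "hand": 50},
    {"travel": [0, 0, 0], "turn": -10, "hand": 50},
    {"travel": [0, 0, 0], "turn": -10, "hand": 50},
    {"travel": [0, 0, 0], "turn": -10, "hand": 50},
    {"travel": [0, 0, 0], "turn": -10, "hand": 50},
    {"travel": [0, 0, 0], "turn": -10, "hand": 50},
    {"travel": [0, 0, 0], "turn": 0, "hand": 50},
    {"travel": [0, 0, 0], "turn": 0, "hand": 50},
  ],
)

```text
time_s: 25.4
position: [0.4871, 0.0115, 0.1977]
eef_rot: [[0.019, 1.0, -0.0], [1.0, -0.019, -0.0], [-0.0, -0.0, -1.0]]
ft_force: [0.2, 0.5, 0.2]
finger_gap: 0.0706
grip_force: 0.0
```

```bash
python3 look.py w9
```

```text
25.4 [0.4871 0.0115 0.1977] [[0.019, 1.0, -0.0], [1.0, -0.019, -0.0], [-0.0, -0.0, -1.0]] cam [0.488 0.083 0.343]
knob_grip [279. 210.] 0.63 [0.4877 0.0091 0.078 ]
board [328.  41.] 0.87 [0.5341 0.1478 0.008 ]
jaw [309. 102.] 0.61 [0.5181 0.0955 0.    ]
jaw [278. 207.] 0.59 [ 0.487  -0.0102  0.    ]
knob_grip [252.7, 181.4, 312.0, 236.8] 0.75 ((485.6847229003906, 16.101627349853516), (56.01710891723633, 24.574901580810547), 43.59822463989258)
holder [209.1, 81.2, 369.2, 242.9] 0.78 ((493.44915771484375, 28.583648681640625), (144.1876983642578, 129.65858459472656), 73.43354034423828)
board [243.0, 0.0, 420.6, 120.7] 0.72 ((531.782470703125, 144.25486755371094), (103.22064208984375, 130.71971130371094), 73.56195831298828)
jaw [248.8, 87.1, 361.2, 171.4] 0.93 ((505.8758850097656, 66.93894958496094), (59.615089416503906, 99.69512939453125), 73.19633483886719)
```

View pics/w9.png

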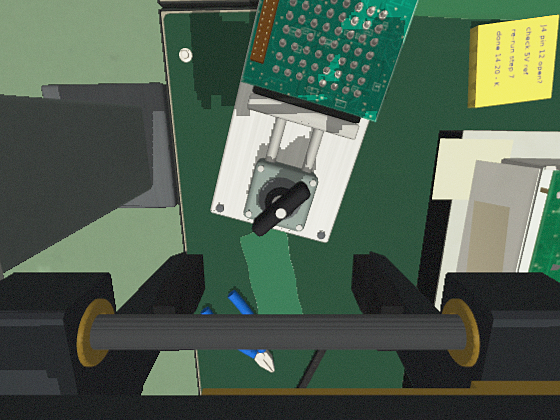

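The knob at (280,210) has stayed turned. The jaw sits against the board's edge at (300,102), the board is square at 73.56° against the holder's 73.4°, and the gripper is clear of everything.

```bash
python3 -c "
from h import *
print(env.close_job())"
```

```text
the job is handed in; nothing more can be done
None
```

The knob broke loose and was turned clockwise to about 2.17 rad. The board is against the stop bar, gripped with about 12 N (estimated from joint torque, not measured directly). I let go and backed the gripper clear, and the job is handed in; it returned no verdict.

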